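Load the ultrasonic basket with a clock's parts

TASK

Load the divided steel basket for the ultrasonic cleaner: put the open, empty spring barrel in the widest of the three side-by-side compartments, the large spoked wheel in the middle-sized one, the small spoked wheel in the narrowest, and the two-footed bridge in the long channel. Set each part down (do not drop it) so that it rests right way up, flat on the basket's floor. Leave the capped barrel, which still has its spring inside, and the two solid wheels, which belong to another clock, undisturbed where they lie on the mat.

Things in the scene. Friction and masses are not known exactly. Their poses are not given: they have to be found in the camera images.
- barrel: Open, EMPTY spring barrel: brass drum like a small cup, mouth up, outside diameter 40 mm, wall 2 mm, height 32 mm, with a ring of gear teeth of 46 mm diameter round its lowest 5 mm. From above one looks into the empty drum. 0.11 kg. Grasp from above across the outside. Origin: centre of the underside; z up. It stands on a 2 mm dark green mat.
- hour_wheel: Large SPOKED brass wheel lying flat on the mat: gear of 56 mm diameter, 4 mm thick, cut out into five spokes with the dark mat showing between, and a round brass stem of 12 mm diameter standing at its centre, by which to grasp it; total height 32 mm, 0.06 kg. Origin: centre of the underside; z up the stem.
- minute_wheel: Small SPOKED brass wheel lying flat on the mat: gear of 40 mm diameter, 4 mm thick, cut out into four spokes, and a round brass stem of 11 mm diameter standing at its centre, by which to grasp it; total height 28 mm, 0.035 kg. Origin: centre of the underside; z up the stem.
- bridge: Brass bridge: bar 64 mm long (its x), 12 mm wide (its y), 18 mm high, on two feet (14 long, 18 wide) centred 25 mm either side of the middle, a 1 mm high steel screw head on each. Between the feet, over 36 mm, the bar spans heights 8 to 18 mm. 0.06 kg. Grasp across the 12 mm at the middle. Origin: centre of the underside; z up. It stands on the mat.
- capped_barrel: Look-alike, leave it: same drum (40 mm, teeth 46 mm, 32 mm high) but closed by a brass cap, with a steel arbor with a 6 mm square end standing 14 mm above the cap (46 mm in all). Origin: centre of the underside; z up.
- solid_hour_wheel: Look-alike, leave it: brass wheel like the large spoked one (56 mm, stem 12 mm, 32 mm high), but its disc is SOLID, without spokes. Origin: centre of the underside; z up the stem.
- solid_minute_wheel: Look-alike, leave it: brass wheel like the small spoked one (40 mm, stem 11 mm, 28 mm high), but its disc is SOLID, without spokes. Origin: centre of the underside; z up the stem.
- basket: Fixed steel basket, 246 (x) x 165 (y) mm, any yaw, 24 mm high, dividers 16, walls 3, a handle loop 20 beyond each short side. Origin: centre of the underside; floor z 3. Insides in mm: long channel x -120..120, y 21.5..79.5. Beside it, y -79.5..18.5: widest compartment x -120..-24, middle x -21..57, narrowest x 60..120. Left or right of the robot, the mat opposite.
Mind the look-alikes: they are no part of the job. What is shaped like the barrel but red is not meant.

How it is judged:
By the outcome, as a careful person would: the job done as asked, in the order asked, and still so for the second after the job is handed in, with the robot touching nothing.
It also fails if it takes over 102 s, if anything falls off the work surface, if the arm or the gripper's body presses on something with over 40 N, if the wrist force passes 120 N, or if a joint passes its speed limit or range.

ROBOT

A 6-joint arm with a two-finger parallel gripper is mounted at the origin on the work surface. World frame = base frame: x ahead of the robot, y to its left, z up, the work surface at z = 0. Lengths are in m, angles in rad, forces in N, time in s.
With the tool pointing down it reaches from about 0.35 to 0.775 m from the base axis. Payload 7.3 kg.
Tool frame: the origin (TCP) lies at the very end of the fingers, on their centre line; the grasp point (between the pads) lies 19 mm behind it; z points along the fingers, y is the line along which they close (so a half turn about z gives the same grasp; the last joint's range is limited). The gripper opens to 92 mm and grips with 3 to 60 N. Pads are 19 mm wide; open, the fingers measure 130 mm over their backs; the gripper's body (75 mm by 190 mm) begins 47 mm behind the grasp point.
Start: joints at [-1.404, 0.342, 1.524, -0, 1.275, -0.146], TCP at [0.162, -0.5, 0.227] pointing down, gripper open.
Joint ranges: [-2.53, 2.53], [-0.77, 2.02], [0.04, 2.7], [-1, 4.14], [0.28, 2.66], [-3.11, 3.11]. Speed limits (rad/s): [2.57, 2.57, 3.14, 3.14, 3.14, 3.14].

INTERFACE

Orientations are given as [roll, pitch, yaw] about the fixed x, y, z axes, in that order (R = Rz(yaw) Ry(pitch) Rx(roll)).
In Python, from cell import robot gives the robot as it stands.
- The arm moves only by the tool apply_moves, never from a script. Its argument "motion" is text: rows parted by semicolons, each of 7 numbers parted by spaces: the opening in per cent of the stroke, from 0 (shut) to 100 (fully open), then the shift along the tool's x, y, z in cm, then the turn, a rotation vector about the tool's x, y, z in rad. A call has 1 to 20 rows; each row shifts and turns the commanded pose from where the row before left it, along the tool's axes as they then stand; what a row does not reach is not made up. A row lasts 1/8 s, in which the tool goes at most 62.5 mm and 10.7 degrees, less where a joint would pass 70% of its speed; a pose out of reach is approached as far as the arm can. A call with a gripper value outside its range is refused whole. The fingers move at their own pace and stop on an object; "force" is the grip in N (left out, the last holds). Time passes only in rows, so rows that do not move let the fingers close. It gives the time, the measured TCP pose, the force, the opening and the grip force at its end, in the units of the state.
- robot.observe(): the state, without advancing time (a new reading comes with each control period).
- robot.read_camera(name): name is "scene" or "top" or "wrist"; returns a dict with "img" (480x640x3 uint8, red, green, blue), "fovy" (degrees; the focal length in pixels is half the picture's height over the tangent of half this angle, whatever the lens; pixels are square), "cx", "cy" (the principal point, pixels), "R" (3x3) and "t" (3): a world point X has camera coordinates R X + t; the wrist camera has in their place "hand_eye" (4x4, takes a point from camera to tool coordinates, whose origin is the TCP and whose axes are the flange's). Camera axes: x right, y down, z forward; pixel columns grow to the right and rows downward; lengths in m; the calibration is good to about 2 mm. A picture is of the moment at which its call begins: read the wrist's pose just before it. There is no depth.
- robot.hand_in(): hands the job in; it is judged then, once.
Trained networks look in a picture, given as the dict that the camera call returned (one of the last four; its "shot" number tells which), for a name from the list of things; names that differ only in an ending like _2 or _b are one class to them, and where a whole thing is asked for, a point or a joint stands for the part that bears it (a point fixed in the world has none). Each returns a list of dicts, best first, with "score" (0 to 1); they miss things now and then, are a little off and sometimes report something else, mostly with a low value. They report only what shows in the picture. A call takes as long as a camera call. They do not tell look-alikes from the thing itself.
- robot.search_frame(target, picture): "centre" ([x, y, z] in m, in world coordinates, good to about 4 mm: the middle of the surface that is visible of it).
- robot.trace(target, picture): "pixels" (480x640 bool, what is visible of it).
The state is a dict: "time": time; "qpos": joint angles; "qvel": joint speeds; "joint_efforts": joint torques, N m; "tool_pos": TCP position; "tool_rot": TCP orientation; "contact_force": force on the tool from outside, world axes, zero at the start; "torque": the same for the moment, N m; "opening": finger opening in m; "grip_force": force on a finger pad.
Only numpy, scipy, OpenCV 4.12 (cv2) and the standard library are available. Lean on these libraries where they do the work, as an engineer would, in place of code of your own. Each camera call takes 0.05 s, during which the arm holds its last target. There are 200 camera calls.

## Working session

There is one attempt and no reset: what is moved stays moved. The work goes in short steps, Python scripts to look and compute and a tool call to move; the robot and the scene stay as the last step left them, time stands still between calls to the robot, and variables do not carry over. Pictures are saved under pics/ and viewed, at most 14 in all, crops included, and the job is handed in when it is done.

Besides the shell and the picture viewer there is one more tool, called after "Call:" by a JSON object that holds its "fn" and its "kwargs", one argument or row to a line. apply_moves: Moves the arm, as the interface text tells. Its arguments: {"type":"object","properties":{"motion":{"type":"string"},"force":{"type":"number"}},"required":["motion"]}

```bash
ls; mkdir -p pics; python3 - <<'E'
from cell import robot
import cv2
s=robot.observe(); print(s)
for n in("top","scene"):
    p=robot.read_camera(n); print(n,p["fovy"],p["cx"],p["cy"],p["R"],p["t"]); cv2.imwrite(f"pics/{n}0.png",p["img"][:,:,::-1])
    for k in["barrel","hour_wheel","minute_wheel","bridge","capped_barrel","basket"]:
        print(k,[(round(d["score"],2),[round(float(c),3) for c in d["centre"]]) for d in robot.search_frame(k,p)])
E
```

```text
pics
{'time': 0.0, 'qpos': array([-1.40401677e+00,  3.42719535e-01,  1.52503442e+00, -1.07234246e-05,
        1.27536594e+00, -1.45993652e-01]), 'qvel': array([ 2.48315390e-04, -2.91703029e-04, -8.19597075e-05,  2.29638427e-03,
        8.46223554e-04,  1.12243519e-03]), 'joint_efforts': array([ 2.86857801e-03, -4.31238019e+01, -2.44221675e+01,  7.20128207e-02,
        5.58935059e-02, -1.22473562e-04]), 'tool_pos': array([ 0.1614948 , -0.49911761,  0.22604053]), 'tool_rot': array([-3.14008017e+00, -2.12031029e-04,  3.12776179e-01]), 'contact_force': array([ 1.03036402,  0.37170496, -0.02819014]), 'torque': array([0.03693761, 0.04008115, 0.01671597]), 'grip_force': 0.0, 'opening': 0.09169626995005274}
top 54.346041808343244 323.3108591923143 241.7913904650246 [[ 2.57058883e-02 -9.99655011e-01  5.39131594e-03]
 [-9.80788312e-01 -2.62632317e-02 -1.93299068e-01]
 [ 1.93373975e-01 -3.18815407e-04 -9.81125071e-01]] [-0.00512696  0.55958399  0.97042065]
barrel [(0.86, [0.712, 0.178, 0.009]), (0.59, [0.603, 0.152, 0.005])]
hour_wheel [(0.77, [0.596, 0.24, 0.004])]
minute_wheel [(0.73, [0.412, 0.228, 0.007])]
bridge [(0.5, [0.522, 0.148, 0.02])]
capped_barrel [(0.69, [0.42, 0.139, 0.034])]
basket [(0.81, [0.521, -0.197, 0.002])]
scene 54.743392412468616 319.23452429077173 244.7186869507023 [[-0.81961493  0.5727582   0.01339427]
 [ 0.47051748  0.68627956 -0.55464734]
 [-0.32687103 -0.448295   -0.83197772]] [ 0.44618306 -0.24589844  0.99319274]
barrel [(0.91, [0.603, 0.149, 0.01]), (0.64, [0.705, 0.178, 0.004])]
hour_wheel [(0.56, [0.594, 0.242, 0.009])]
minute_wheel [(0.76, [0.416, 0.235, 0.009])]
bridge [(0.81, [0.523, 0.152, 0.021]), (0.72, [0.424, 0.146, 0.037]), (0.64, [0.6, 0.148, 0.009])]
capped_barrel [(0.57, [0.424, 0.144, 0.039])]
basket [(0.7, [0.523, -0.194, 0.005]), (0.31, [0.422, 0.146, 0.037])]
```

View pics/top0.png

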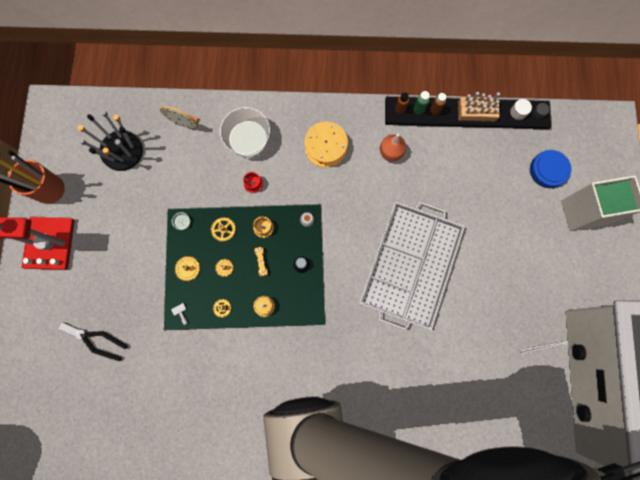

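View pics/scene0.png

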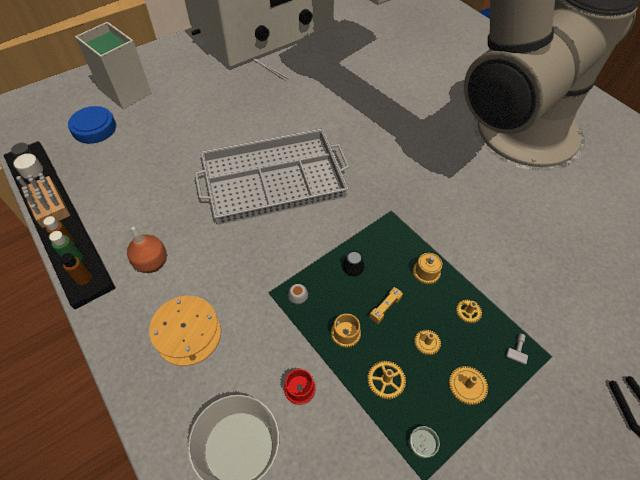

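Candidates in the top picture:
- **Barrel:** open at (263,227), capped at (264,306), red one at (253,183). I choose the open brass one at (263,227).
- **Large wheel:** spoked at (223,230), solid at (187,268). I choose the spoked one.
- **Small wheel:** spoked at (222,308), solid at (224,268). I choose the spoked one.
- **Bridge:** only one, at (261,262).
- **Basket:** centred near (413,267). The long channel faces -y and the widest compartment is on the far side.

I'll write the helpers now and move over the basket for a close wrist view.

```bash
cat > h.py <<'E'
import numpy as np, cv2, math
from scipy.spatial.transform import Rotation as Ro
from cell import robot
def pose():
    s=robot.observe(); return np.array(s["tool_pos"]),Ro.from_euler("xyz",s["tool_rot"])
def plan(x,y,z,yaw,n):
    """constant row (tool axes, cm) repeated n times from the present pose to x,y,z,yaw (tool down)"""
    p,R=pose(); G=Ro.from_euler("xyz",[math.pi,0,yaw])
    w=(R.inv()*G).as_rotvec(); dR=Ro.from_rotvec(w/n)
    M=np.zeros((3,3)); Q=R
    for k in range(n): M+=Q.as_matrix(); Q=Q*dR
    d=np.linalg.solve(M,np.array([x,y,z])-p)
    print(n,"rows cm",np.round(d*100,3),"w",np.round(w/n,4),"deg/row",round(np.degrees(np.linalg.norm(w/n)),1))
def shot(name,save=None):
    T=np.eye(4)
    if name=="wrist":
        p,R=pose(); T[:3,:3]=R.as_matrix(); T[:3,3]=p
    c=robot.read_camera(name)
    if name=="wrist":
        W=np.linalg.inv(T@np.array(c["hand_eye"])); c["Rw"],c["tw"]=W[:3,:3],W[:3,3]
    else: c["Rw"],c["tw"]=np.array(c["R"]),np.array(c["t"])
    c["f"]=240/math.tan(math.radians(c["fovy"])/2)
    if save: cv2.imwrite(f"pics/{save}.png",c["img"][:,:,::-1])
    return c
def proj(c,X):
    q=np.atleast_2d(X)@c["Rw"].T+c["tw"]; return q[:,:2]/q[:,2:]*c["f"]+[c["cx"],c["cy"]]
def ray(c,uv,z):
    uv=np.atleast_2d(uv).astype(float); d=np.c_[(uv-[c["cx"],c["cy"]])/c["f"],np.ones(len(uv))]@c["Rw"]
    o=-c["Rw"].T@c["tw"]; return o+d*((z-o[2])/d[:,2])[:,None]
E
python3 - <<'E'
from h import *
c=shot("wrist"); print(c["hand_eye"],c["fovy"],c["cx"],c["cy"])
plan(.46,-.20,.36,0.3,10)
E
```

```text
[[ 4.18657076e-04 -9.59434650e-01 -2.81930802e-01  7.65148511e-02]
 [ 9.99999866e-01  3.15473523e-04  4.11380345e-04  9.25427577e-04]
 [-3.05750854e-04 -2.81930937e-01  9.59434653e-01 -1.57034937e-01]
 [ 0.00000000e+00  0.00000000e+00  0.00000000e+00  1.00000000e+00]] 69.43495740603034 323.93808877440637 243.84158999931196
10 rows cm [ 3.75  -1.953 -1.333] w [ 0.     -0.      0.0013] deg/row 0.1
```

```bash
python3 - <<'E'
from h import *
plan(.555,-.197,.22,0.3,12)
E
```

```text
12 rows cm [ 3.887 -1.413  0.056] w [ 0.     -0.      0.0011] deg/row 0.1
```

Call:
{"fn": "apply_moves", "kwargs": {
  "motion": "100 3.9 -1.4 0 0 0 0;100 3.9 -1.4 0 0 0 0;100 3.9 -1.4 0 0 0 0;100 3.9 -1.4 0 0 0 0;100 3.9 -1.4 0 0 0 0;100 3.9 -1.4 0 0 0 0;100 3.9 -1.4 0 0 0 0;100 3.9 -1.4 0 0 0 0;100 3.9 -1.4 0 0 0 0;100 3.9 -1.4 0 0 0 0;100 3.9 -1.4 0 0 0 0;100 3.9 -1.4 0 0 0 0;100 0 0 0 0 0 0;100 0 0 0 0 0 0"
}}

```text
time: 2.5
tool_pos: [0.5548, -0.1958, 0.2265]
tool_rot: [-3.142, 0.001, 0.313]
contact_force: [-0.1, -0.2, 0.6]
opening: 0.0917
grip_force: 0.0
```

```bash
python3 - <<'E'
from h import *
print(pose()[0])
c=shot("wrist","basket"); import pickle; pickle.dump({k:v for k,v in c.items()},open("b.pkl","wb"))
print(robot.search_frame("basket",c)[0]["centre"])
E
```

```text
[ 0.55476768 -0.19582671  0.2264788 ]
[0.5415, -0.1901, 0.0016]
```

View pics/basket.png

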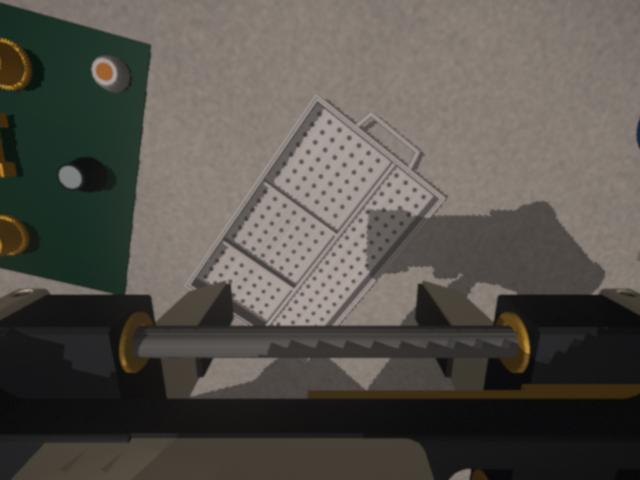

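```bash
cat > fit.py <<'E'
from h import *
import pickle
from scipy.optimize import least_squares
c=pickle.load(open("b.pkl","rb")); t=shot("top"); 
B=lambda q,P:np.c_[q[0]+np.cos(q[2])*P[:,0]-np.sin(q[2])*P[:,1],q[1]+np.sin(q[2])*P[:,0]+np.cos(q[2])*P[:,1],P[:,2]]
mm=np.array
Pw=mm([[-123,-82.5,24],[-123,82.5,24],[123,-82.5,24],[-22.5,20,16],[58.5,20,16],[-22.5,-81,20]])/1e3
uw=mm([[317,96],[445,198],[186,285],[337,230],[296,285],[266,182]])
Pt=mm([[-123,-82.5,24],[-123,82.5,24],[123,82.5,24],[123,-82.5,24]])/1e3
ut=mm([[399,204],[465,228],[432,328],[362,300]])
def go(L):
    f=lambda q:np.concatenate([(ray(c_,u,P[:,2:].mean())[:,:2]-B(q,np.c_[P[:,:2],P[:,2]])[:,:2]).ravel() if 0 else (proj(c_,B(q,P))-u).ravel() for c_,P,u in L])
    r=least_squares(f,[.52,-.197,2.9]); print(np.round(r.x,4)); print(np.round(r.fun.reshape(-1,2),1).tolist()); return r.x
go([(c,Pw,uw)]); go([(t,Pt,ut)])
q=go([(c,Pw,uw),(t,Pt,ut)])
for n,P in dict(barrel=[-72,-30],hour=[18,-30],minute=[90,-30],bridge=[0,50.5]).items(): print(n,np.round(B(q,mm([P+[3]])/1e3),4))
E
python3 fit.py
```

```text
[ 0.5252 -0.1926  2.8121]
[[1.2, -2.2], [0.5, -1.3], [1.3, -1.0], [1.7, 4.7], [-0.2, 4.1], [-4.4, -2.8]]
[ 0.5209 -0.1965  2.7938]
[[-0.5, -2.5], [1.7, -0.9], [-0.2, 1.4], [-1.0, 1.6]]
[ 0.5246 -0.193   2.8091]
[[1.9, -1.3], [0.8, -0.2], [1.4, -0.8], [1.9, 5.4], [-0.1, 4.7], [-3.9, -2.3], [-3.0, -3.9], [-0.5, -3.3], [-0.8, -0.6], [-1.9, 0.8]]
barrel [[ 0.6024 -0.1882  0.003 ]]
hour [[ 0.5173 -0.1588  0.003 ]]
minute [[ 0.4493 -0.1353  0.003 ]]
bridge [[ 0.5081 -0.2407  0.003 ]]
```

```bash
cat >> fit.py <<'E'
def ov(c_,box,s,q):
    x0,y0,x1,y1=box; im=cv2.resize(np.ascontiguousarray(c_["img"][y0:y1,x0:x1,::-1]),None,fx=s,fy=s,interpolation=cv2.INTER_CUBIC)
    for P in np.r_[Pw,Pt]:
        u=(proj(c_,B(q,P[None]))[0]-[x0,y0]+.5)*s; cv2.drawMarker(im,tuple(int(v) for v in u),(0,0,255),cv2.MARKER_CROSS,10,1)
    return im
a=ov(c,(170,85,460,335),1.38*2*.72,q); b=ov(t,(350,190,480,340),2*1.66,q)
h=max(a.shape[0],b.shape[0]); f=lambda i:cv2.copyMakeBorder(i,0,h-i.shape[0],0,0,0)
o=np.hstack([f(a),f(b)]); o=o[:600]; print(o.shape); cv2.imwrite("pics/fit1.png",o[:, :1000] if o.shape[1]<=800 else cv2.resize(o,(800,int(o.shape[0]*800/o.shape[1]))))
E
python3 fit.py|tail -1
```

```text
(498, 1008, 3)
```

View pics/fit1.png

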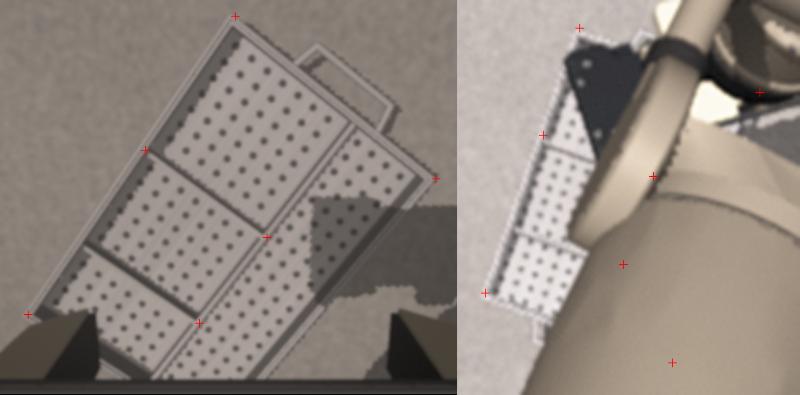

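```bash
cat > fit2.py <<'E'
from h import *
import pickle
from scipy.optimize import least_squares
exec(open("fit.py").read().split("def go")[0].split("import least_squares\n")[1].replace('shot("top")','None'))
t=pickle.load(open("t.pkl","rb")) if 0 else None
def pd(c,X,k):
    q=X@c["Rw"].T+c["tw"]; n=q[:,:2]/q[:,2:]; r=(n**2).sum(1)[:,None]; return n*(1+k*r)*c["f"]+[c["cx"],c["cy"]]
r=least_squares(lambda p:(pd(c,B(p[:3],Pw),p[3])-uw).ravel(),[.52,-.197,2.8,0]); print(np.round(r.x,4),np.round(r.fun.reshape(-1,2),1).tolist())
r=least_squares(lambda p:(pd(c,B(p[:3],Pw[[0,1,2,3,4]]),p[3])-uw[:5]).ravel(),[.52,-.197,2.8,0]); print(np.round(r.x,4),np.round(r.fun.reshape(-1,2),1).tolist())
E
python3 fit2.py; python3 - <<'E'
import sys; sys.path.insert(0,".")
from h import *
plan(.58,.18,.22,0.3,10)
E
```

```text
[ 0.5255 -0.1924  2.8121 -0.0538] [[1.1, -1.1], [-0.4, -1.3], [2.4, -1.8], [1.6, 4.3], [-0.3, 3.7], [-4.3, -3.0]]
[ 0.5259 -0.1912  2.8119 -0.0541] [[0.2, -1.9], [-1.3, -2.0], [1.5, -2.4], [0.8, 3.6], [-1.1, 3.1]]
10 rows cm [ 1.378 -3.513  0.068] w [0.     0.     0.0011] deg/row 0.1
```

Call:
{"fn": "apply_moves", "kwargs": {
  "motion": "100 1.4 -3.5 0 0 0 0;100 1.4 -3.5 0 0 0 0;100 1.4 -3.5 0 0 0 0;100 1.4 -3.5 0 0 0 0;100 1.4 -3.5 0 0 0 0;100 1.4 -3.5 0 0 0 0;100 1.4 -3.5 0 0 0 0;100 1.4 -3.5 0 0 0 0;100 1.4 -3.5 0 0 0 0;100 1.4 -3.5 0 0 0 0;100 0 0 0 0 0 0;100 0 0 0 0 0 0"
}}

```text
time: 4.2
tool_pos: [0.5806, 0.1794, 0.2267]
tool_rot: [3.141, 0.0, 0.312]
contact_force: [-0.7, 0.3, 0.8]
opening: 0.0917
grip_force: 0.0
```

```bash
python3 - <<'E'
from h import *
print(pose()[0])
c=shot("wrist","mat"); t=shot("top","top1")
for n in ["barrel","hour_wheel","minute_wheel","bridge"]:
  for c_,l in((c,"w"),(t,"t")):
    print(n,l,[(round(d["score"],2),np.round(d["centre"],3),np.round(proj(c_,np.array(d["centre"]))[0])) for d in robot.search_frame(n,c_)])
E
```

```text
[0.58062697 0.17943033 0.22670106]
barrel w [(0.97, array([0.71 , 0.184, 0.003]), array([358.,  93.])), (0.59, array([0.603, 0.151, 0.01 ]), array([354., 203.]))]
barrel t [(0.78, array([0.602, 0.153, 0.008]), array([261., 226.])), (0.37, array([0.7  , 0.19 , 0.009]), array([248., 185.])), (0.28, array([ 0.521, -0.198,  0.004]), array([414., 265.]))]
hour_wheel w [(0.96, array([0.592, 0.248, 0.003]), array([267., 184.]))]
hour_wheel t []
minute_wheel w [(0.61, array([0.529, 0.152, 0.017]), array([332., 266.])), (0.48, array([0.429, 0.235, 0.004]), array([241., 317.]))]
minute_wheel t []
bridge w [(0.78, array([0.525, 0.154, 0.019]), array([330., 269.])), (0.63, array([0.429, 0.237, 0.004]), array([240., 316.]))]
bridge t [(0.67, array([0.519, 0.15 , 0.021]), array([260., 261.]))]
```

View pics/mat.png

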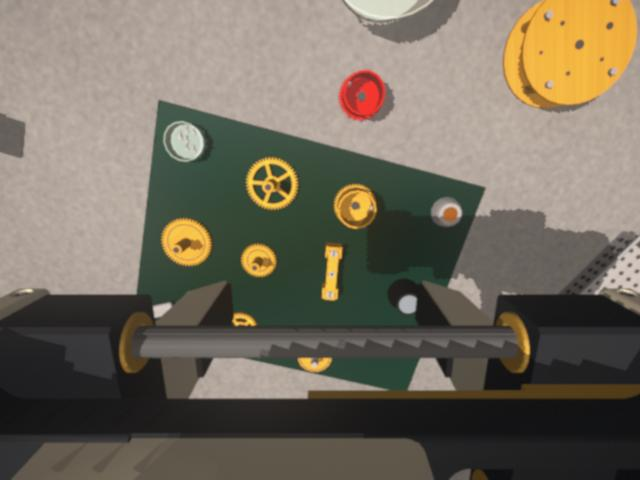

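The close view shows:
- the open barrel at (355,205)
- the large spoked wheel at (272,184)
- the bridge at (332,271)
- the small spoked wheel at (241,320), half hidden
- solid wheels at (186,242) and (259,260)
- the red cup at (362,95)

My choices hold.

```bash
python3 - <<'E'
from h import *
c=shot("wrist")
print(ray(c,[[355,203]],.034),ray(c,[[355,208]],.0045),"hour",ray(c,[[272,184]],.005),"bridge",ray(c,[[335,249],[330,296]],.021))
plan(.603,.1515,.06,.785,6)
E
```

```text
[[0.60700209 0.15435267 0.034     ]] [[0.59779028 0.14841047 0.0045    ]] hour [[0.59500558 0.24287924 0.005     ]] bridge [[0.55056926 0.15655348 0.021     ]
 [0.49550113 0.14420781 0.021     ]]
6 rows cm [0.092 0.605 2.778] w [ 0.      0.     -0.0787] deg/row 4.5
```

Call:
{"fn": "apply_moves", "kwargs": {
  "motion": "66 0.1 0.6 2.8 0 0 -0.0787;66 0.1 0.6 2.8 0 0 -0.0787;66 0.1 0.6 2.8 0 0 -0.0787;66 0.1 0.6 2.8 0 0 -0.0787;66 0.1 0.6 2.8 0 0 -0.0787;66 0.1 0.6 2.8 0 0 -0.0787;66 0 0 0 0 0 0;66 0 0 0 0 0 0"
}}

```text
time: 5.75
tool_pos: [0.6038, 0.1524, 0.0597]
tool_rot: [3.141, -0.001, 0.784]
contact_force: [-0.0, 0.2, -0.0]
opening: 0.0607
grip_force: 0.0
```

```bash
python3 - <<'E'
from h import *
c=shot("wrist","near")
print(pose()[0],[(round(d["score"],2),np.round(d["centre"],3)) for d in robot.search_frame("barrel",c)])
plan(.603,.1515,.012,.785,4)
E
```

```text
[0.60399682 0.1524904  0.06015657] [(0.7, array([0.552, 0.156, 0.011])), (0.69, array([0.599, 0.15 , 0.012])), (0.6, array([0.709, 0.182, 0.008]))]
4 rows cm [-0.037 -0.002  1.207] w [ 0.0004 -0.0005 -0.0002] deg/row 0.0
```

View pics/near.png

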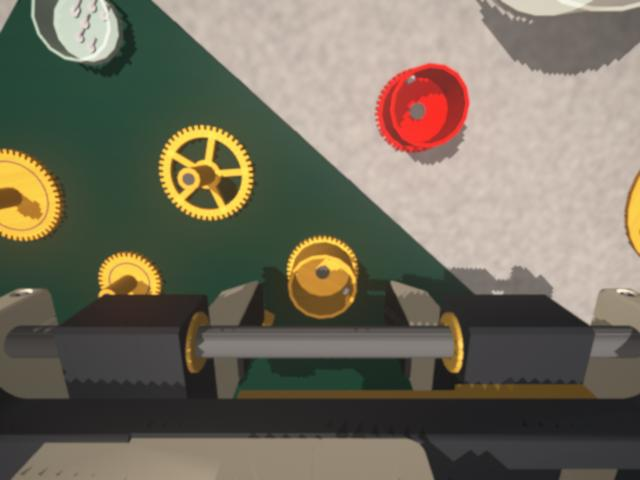

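Call:
{"fn": "apply_moves", "kwargs": {
  "motion": "66 -0.05 0 1.2 0 0 0;66 -0.05 0 1.2 0 0 0;66 -0.05 0 1.2 0 0 0;66 0 0 1.2 0 0 0;66 0 0 0 0 0 0;30 0 0 0 0 0 0;30 0 0 0 0 0 0;30 0 0 0 0 0 0;30 0 0 0 0 0 0;30 0 0 0 0 0 0",
  "force": 20
}}

```text
time: 7.1
tool_pos: [0.6025, 0.1512, 0.0112]
tool_rot: [3.141, -0.001, 0.785]
contact_force: [-0.4, -0.4, 3.1]
opening: 0.0394
grip_force: 20.0
```

Call:
{"fn": "apply_moves", "kwargs": {
  "motion": "30 0 0 -1 0 0 0;30 0 0 -2.5 0 0 0;30 0 0 -3 0 0 0;30 0 0 -2.5 0 0 0"
}}

```text
time: 7.6
tool_pos: [0.6022, 0.1511, 0.1022]
tool_rot: [3.141, -0.0, 0.785]
contact_force: [-0.5, -0.4, -0.8]
opening: 0.0395
grip_force: 20.0
```

```bash
python3 - <<'E'
from h import *
print(pose()[0],robot.observe()["opening"])
plan(.6024,-.188,.10,-.33,11)
E
```

```text
[0.60223846 0.15106837 0.1021534 ] 0.03948284980154979
11 rows cm [-0.89   3.122  0.02 ] w [ 0.     -0.      0.1014] deg/row 5.8
```

Call:
{"fn": "apply_moves", "kwargs": {
  "motion": "30 -0.89 3.12 0 0 0 0.1014;30 -0.89 3.12 0 0 0 0.1014;30 -0.89 3.12 0 0 0 0.1014;30 -0.89 3.12 0 0 0 0.1014;30 -0.89 3.12 0 0 0 0.1014;30 -0.89 3.12 0 0 0 0.1014;30 -0.89 3.12 0 0 0 0.1014;30 -0.89 3.12 0 0 0 0.1014;30 -0.89 3.12 0 0 0 0.1014;30 -0.89 3.12 0 0 0 0.1014;30 -0.89 3.12 0 0 0 0.1014;30 0 0 0 0 0 0;30 0 0 0 0 0 0"
}}

```text
time: 9.22
tool_pos: [0.6024, -0.1873, 0.1009]
tool_rot: [-3.141, -0.0, -0.33]
contact_force: [-0.7, -0.6, -1.6]
opening: 0.0394
grip_force: 20.0
```

```bash
python3 - <<'E'
from h import *
print(pose()[0])
c=shot("wrist","place1"); plan(.6024,-.188,.02,-.33,6)
E
```

```text
[ 0.60239674 -0.1873357   0.10094552]
6 rows cm [0.003 0.017 1.348] w [-0.     -0.      0.0002] deg/row 0.0
```

View pics/place1.png

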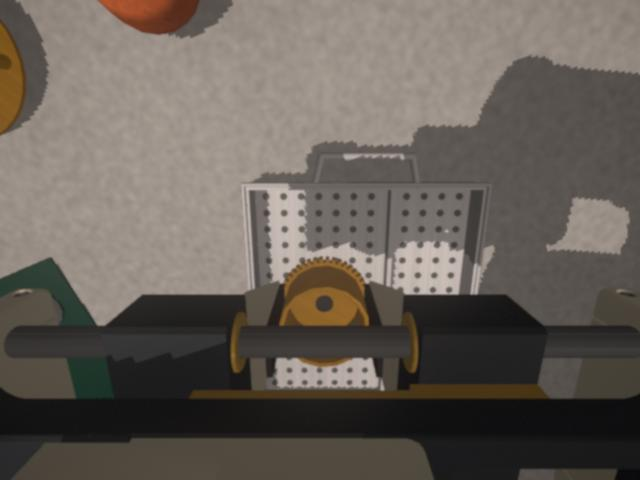

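```bash
python3 - <<'E'
from h import *
c=shot("wrist")
P=ray(c,[[243,184],[490,184]],.024)[:,:2]; D=ray(c,[[389,215]],.016)[0,:2]
d=P[1]-P[0]; print(P,D,np.linalg.norm(d)); a=np.arctan2(d[1],d[0])-np.pi/2; print("yaw",a%(2*np.pi))
x=np.array([np.cos(a),np.sin(a)]); print("origin",P.mean(0)+.123*x, "y of divider",(D-P.mean(0))@d/np.linalg.norm(d))
p=pose()[0][:2]; o=P.mean(0)+.123*x; print("tcp in basket",(p-o)@x,(p-o)@d/np.linalg.norm(d))
E
```

```text
[[ 0.66729241 -0.15238565]
 [ 0.61389865 -0.30899845]] [ 0.61332722 -0.24011687] 0.16546438004114708
yaw 2.8130221127185653
origin [ 0.52417546 -0.19100114] y of divider 0.017719856366065736
tcp in basket -0.07289956384368167 -0.02933289566825627
```

Call:
{"fn": "apply_moves", "kwargs": {
  "motion": "30 0 0.05 2 0 0 0;30 0 0 2 0 0 0;30 0 0 2 0 0 0;30 0 0 1.6 0 0 0;30 0 0 0.6 0 0 0;30 0 0 0.3 0 0 0;30 0 0 0.2 0 0 0;30 0 0 0 0 0 0"
}}

```text
time: 10.32
tool_pos: [0.6023, -0.1883, 0.0141]
tool_rot: [3.141, -0.001, -0.33]
contact_force: [-0.1, -0.1, -1.0]
opening: 0.0395
grip_force: 20.0
```

Call:
{"fn": "apply_moves", "kwargs": {
  "motion": "30 0 0 0.1 0 0 0;30 0 0 0.1 0 0 0;30 0 0 0 0 0 0"
}}

```text
time: 10.7
tool_pos: [0.6022, -0.1883, 0.0122]
tool_rot: [3.141, -0.001, -0.33]
contact_force: [-0.6, 0.3, 3.8]
opening: 0.0398
grip_force: 20.0
```

Call:
{"fn": "apply_moves", "kwargs": {
  "motion": "54 0 0 0 0 0 0;54 0 0 0 0 0 0;54 0 0 -0.5 0 0 0;54 0 0 -2 0 0 0;54 0 0 -3 0 0 0;54 0 0 -3 0 0 0;54 0 0 -3 0 0 0;54 0 0 0 0 0 0"
}}

```text
time: 11.7
tool_pos: [0.6036, -0.1888, 0.1297]
tool_rot: [3.141, -0.006, -0.33]
contact_force: [0.3, 0.2, -0.2]
opening: 0.0499
grip_force: 0.0
```

```bash
python3 - <<'E'
from h import *
c=shot("wrist","rel1")
print(pose()[0],robot.observe()["opening"],[(round(d["score"],2),np.round(d["centre"],3)) for d in robot.search_frame("barrel",c)])
plan(.585,.243,.13,-.33,10)
E
```

```text
[ 0.6025489  -0.1883715   0.12772029] 0.049878651330895835 [(0.75, array([ 0.602, -0.188,  0.012])), (0.26, array([ 0.579, -0.201,  0.004]))]
10 rows cm [-1.557 -4.023 -0.036] w [ 0.  0. -0.] deg/row 0.0
```

Barrel placed at (0.602,-0.188). On to the large spoked wheel.

Call:
{"fn": "apply_moves", "kwargs": {
  "motion": "35 -1.55 -4 0 0 0 0;35 -1.55 -4 0 0 0 0;35 -1.55 -4 0 0 0 0;35 -1.55 -4 0 0 0 0;35 -1.55 -4 0 0 0 0;35 -1.55 -4 0 0 0 0;35 -1.55 -4 0 0 0 0;35 -1.55 -4 0 0 0 0;35 -1.55 -4 0 0 0 0;35 -1.55 -4 0 0 0 0;35 0 0 0 0 0 0;35 0 0 0 0 0 0"
}}

```text
time: 13.3
tool_pos: [0.5846, 0.2399, 0.1254]
tool_rot: [3.14, 0.002, -0.33]
contact_force: [0.5, -0.1, -0.1]
opening: 0.0323
grip_force: 0.0
```

```bash
python3 - <<'E'
from h import *
c=shot("wrist","hw")
print(pose()[0],robot.observe()["opening"],[(round(d["score"],2),np.round(d["centre"],4),np.round(proj(c,np.array(d["centre"]))[0])) for d in robot.search_frame("hour_wheel",c)])
E
```

```text
[0.58491604 0.23940759 0.12567684] 0.03223768815315093 [(0.67, array([0.593 , 0.2476, 0.0043]), array([311., 232.]))]
```

View pics/hw.png

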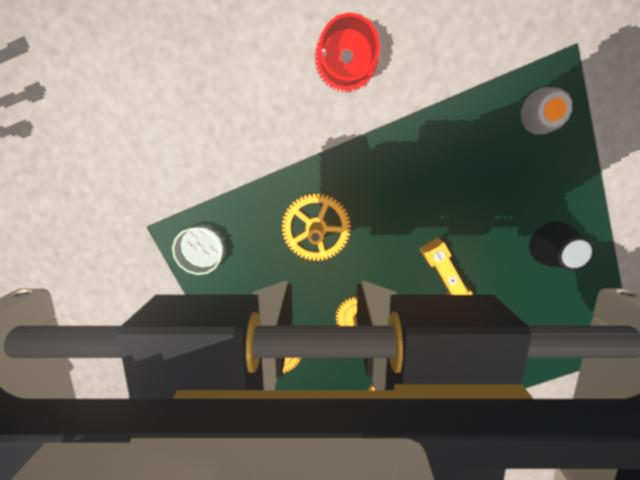

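The large spoked wheel is at (316,227) with its stem top at about (315,237). The solid wheels are below it, partly hidden.

```bash
python3 - <<'E'
from h import *
c=shot("wrist")
A=ray(c,[[316,227]],.006)[0];B=ray(c,[[315,238]],.034)[0]; print(A,B)
m=(A[:2]+B[:2])/2; plan(*m,.05,-.33,4)
E
```

```text
[0.59643    0.24137529 0.006     ] [0.59494107 0.24207601 0.034     ]
4 rows cm [ 0.225 -0.146  1.906] w [ 0.0002  0.0001 -0.0005] deg/row 0.0
```

Call:
{"fn": "apply_moves", "kwargs": {
  "motion": "35 0.22 -0.15 1.9 0 0 0;35 0.22 -0.15 1.9 0 0 0;35 0.22 -0.15 1.9 0 0 0;35 0.22 -0.15 1.9 0 0 0;35 0 0 1.5 0 0 0;35 0 0 1.4 0 0 0;35 0 0 1 0 0 0;35 0 0 0 0 0 0;5 0 0 0 0 0 0;5 0 0 0 0 0 0;5 0 0 0 0 0 0;5 0 0 0 0 0 0",
  "force": 20
}}

```text
time: 14.95
tool_pos: [0.5959, 0.2434, 0.0123]
tool_rot: [-3.141, -0.001, -0.33]
contact_force: [-0.8, -0.8, 3.7]
opening: 0.0114
grip_force: 20.0
```

Call:
{"fn": "apply_moves", "kwargs": {
  "motion": "5 0 0 -0.8 0 0 0;5 0 0 -2.5 0 0 0;5 0 0 -3 0 0 0;5 0 0 -2.5 0 0 0;5 0 0 0 0 0 0"
}}

```text
time: 15.58
tool_pos: [0.5968, 0.2437, 0.1021]
tool_rot: [-3.139, -0.004, -0.33]
contact_force: [-0.2, 0.1, -1.0]
opening: 0.0113
grip_force: 20.0
```

```bash
python3 - <<'E'
from h import *
print(pose()[0],robot.observe()["opening"])
plan(.5173,-.1573,.10,-.33,10)
E
```

```text
[0.59676681 0.2436686  0.10205119] 0.01131476039444598
10 rows cm [0.548 4.051 0.016] w [-0.0003 -0.0004 -0.    ] deg/row 0.0
```

Call:
{"fn": "apply_moves", "kwargs": {
  "motion": "5 0.55 4.05 0 0 0 0;5 0.55 4.05 0 0 0 0;5 0.55 4.05 0 0 0 0;5 0.55 4.05 0 0 0 0;5 0.55 4.05 0 0 0 0;5 0.55 4.05 0 0 0 0;5 0.55 4.05 0 0 0 0;5 0.55 4.05 0 0 0 0;5 0.55 4.05 0 0 0 0;5 0.55 4.05 0 0 0 0;5 0 0 0 0 0 0;5 0 0 0 0 0 0;5 0 0 0 0 0 0"
}}

```text
time: 17.2
tool_pos: [0.5161, -0.1565, 0.0993]
tool_rot: [-3.141, 0.001, -0.329]
contact_force: [0.8, -0.1, -1.5]
opening: 0.0112
grip_force: 20.0
```

```bash
python3 - <<'E'
from h import *
c=shot("wrist","place2")
plan(.5173,-.1573,.03,-.33,6)
E
```

```text
6 rows cm [0.022 0.006 1.157] w [-0.      0.0001  0.0002] deg/row 0.0
```

View pics/place2.png

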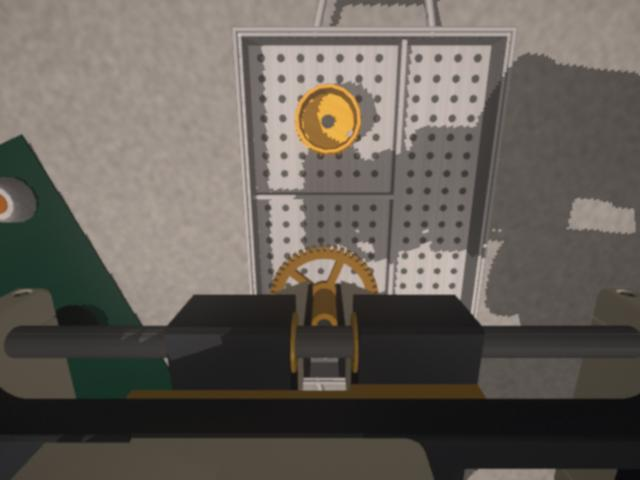

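The barrel stands upright at (328,119) in the widest compartment. The wheel is held level over the middle one, at (324,290).

Call:
{"fn": "apply_moves", "kwargs": {
  "motion": "5 0.1 0 2 0 0 0;5 0.03 0.04 2 0 0 0;5 0 0 2 0 0 0;5 0 0 1.3 0 0 0;5 0 0 0.6 0 0 0;5 0 0 0.3 0 0 0;5 0 0 0.2 0 0 0;5 0 0 0 0 0 0"
}}

```text
time: 18.25
tool_pos: [0.5174, -0.1586, 0.016]
tool_rot: [3.141, -0.001, -0.33]
contact_force: [-0.5, -0.5, -0.5]
opening: 0.0112
grip_force: 20.0
```

Call:
{"fn": "apply_moves", "kwargs": {
  "motion": "5 0 0 0.1 0 0 0;5 0 0 0.1 0 0 0;5 0 0 0.1 0 0 0;5 0 0 0 0 0 0"
}}

```text
time: 18.75
tool_pos: [0.5173, -0.1585, 0.0133]
tool_rot: [3.141, -0.0, -0.33]
contact_force: [-2.4, 0.4, 4.5]
opening: 0.0114
grip_force: 20.0
```

Call:
{"fn": "apply_moves", "kwargs": {
  "motion": "33 0 0 0 0 0 0;33 0 0 0 0 0 0;33 0 0 0 0 0 0;33 0 0 -0.5 0 0 0;33 0 0 -2 0 0 0;33 0 0 -3 0 0 0;33 0 0 -3 0 0 0;33 0 0 -3 0 0 0;33 0 0 0 0 0 0;33 0 0 0 0 0 0"
}}

```text
time: 20.0
tool_pos: [0.5168, -0.1582, 0.1272]
tool_rot: [3.142, 0.001, -0.33]
contact_force: [-0.6, -0.9, -0.1]
opening: 0.0299
grip_force: 0.0
```

```bash
python3 - <<'E'
from h import *
print(robot.observe()["opening"])
plan(.405,.232,.13,-.33,10)
E
```

```text
0.029916657392515207
10 rows cm [-2.323 -3.329 -0.027] w [ 0.      0.0001 -0.    ] deg/row 0.0
```

Call:
{"fn": "apply_moves", "kwargs": {
  "motion": "33 -2.3 -3.3 0 0 0 0;33 -2.3 -3.3 0 0 0 0;33 -2.3 -3.3 0 0 0 0;33 -2.3 -3.3 0 0 0 0;33 -2.3 -3.3 0 0 0 0;33 -2.3 -3.3 0 0 0 0;33 -2.3 -3.3 0 0 0 0;33 -2.3 -3.3 0 0 0 0;33 -2.3 -3.3 0 0 0 0;33 -2.3 -3.3 0 0 0 0;33 0 0 0 0 0 0;33 0 0 0 0 0 0;33 0 0 0 0 0 0"
}}

```text
time: 21.62
tool_pos: [0.4069, 0.2273, 0.1273]
tool_rot: [3.141, 0.001, -0.332]
contact_force: [-0.1, -1.2, 1.0]
opening: 0.0306
grip_force: 0.0
```

```bash
python3 - <<'E'
from h import *
c=shot("wrist","mw")
print(pose()[0],[(round(d["score"],2),np.round(d["centre"],4),np.round(proj(c,np.array(d["centre"]))[0])) for d in robot.search_frame("minute_wheel",c)])
E
```

```text
[0.40696926 0.22735422 0.12742646] [(0.56, array([0.4172, 0.233 , 0.0023]), array([313., 228.]))]
```

View pics/mw.png

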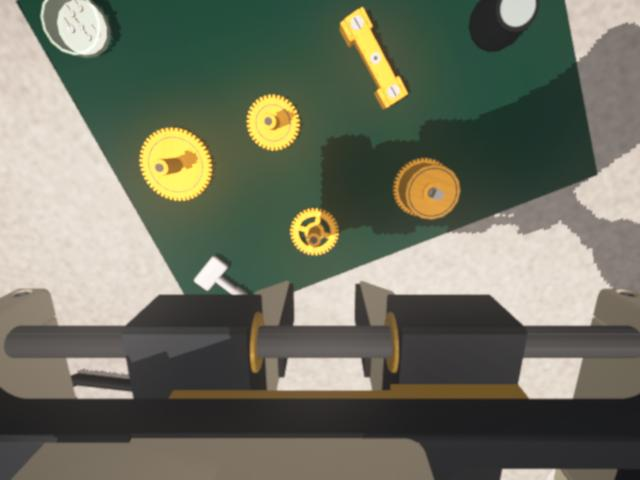

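The small spoked wheel is at (315,231) with its stem top at about (314,238). The solid one is at (273,122), and the bridge screws are at (358,22) and (394,92).

```bash
python3 - <<'E'
from h import *
c=shot("wrist")
A=ray(c,[[315,231]],.006)[0];B=ray(c,[[314,239.5]],.030)[0]; print(A,B,"bridge",ray(c,[[358,22],[394,92]],.021))
m=(A[:2]+B[:2])/2; plan(*m,.05,-.33,4)
E
```

```text
[0.41516274 0.23176224 0.006     ] [0.41466424 0.23213134 0.03      ] bridge [[0.54494513 0.15520114 0.021     ]
 [0.49553193 0.14419713 0.021     ]]
4 rows cm [ 0.151 -0.168  1.94 ] w [ 0.0001  0.     -0.0005] deg/row 0.0
```

Call:
{"fn": "apply_moves", "kwargs": {
  "motion": "33 0.15 -0.16 1.9 0 0 0;33 0.15 -0.16 1.9 0 0 0;33 0.15 -0.16 1.9 0 0 0;33 0.15 -0.16 1.9 0 0 0;33 0 0 1.5 0 0 0;33 0 0 1.4 0 0 0;33 0 0 1.1 0 0 0;33 0 0 0.2 0 0 0;33 0 0 0 0 0 0;5 0 0 0 0 0 0;5 0 0 0 0 0 0;5 0 0 0 0 0 0;5 0 0 0 0 0 0",
  "force": 20
}}

```text
time: 23.4
tool_pos: [0.4147, 0.2325, 0.01]
tool_rot: [-3.141, -0.001, -0.33]
contact_force: [-0.5, 0.3, 3.4]
opening: 0.01
grip_force: 20.0
```

Call:
{"fn": "apply_moves", "kwargs": {
  "motion": "5 0 0 -0.8 0 0 0;5 0 0 -2.5 0 0 0;5 0 0 -3 0 0 0;5 0 0 -2.7 0 0 0;5 0 0 0 0 0 0"
}}

```text
time: 24.02
tool_pos: [0.4157, 0.2329, 0.1016]
tool_rot: [-3.139, -0.004, -0.33]
contact_force: [0.4, -0.8, -0.2]
opening: 0.0101
grip_force: 20.0
```

```bash
python3 - <<'E'
from h import *
print(pose()[0],robot.observe()["opening"])
plan(.4492,-.1339,.10,-.33,10)
E
```

```text
[0.41567813 0.23288921 0.10163018] 0.01008007353072487
10 rows cm [1.506 3.361 0.014] w [-0.0003 -0.0004 -0.    ] deg/row 0.0
```

Call:
{"fn": "apply_moves", "kwargs": {
  "motion": "5 1.5 3.35 0 0 0 0;5 1.5 3.35 0 0 0 0;5 1.5 3.35 0 0 0 0;5 1.5 3.35 0 0 0 0;5 1.5 3.35 0 0 0 0;5 1.5 3.35 0 0 0 0;5 1.5 3.35 0 0 0 0;5 1.5 3.35 0 0 0 0;5 1.5 3.35 0 0 0 0;5 1.5 3.35 0 0 0 0;5 0 0 0 0 0 0;5 0 0 0 0 0 0;5 0 0 0 0 0 0"
}}

```text
time: 25.65
tool_pos: [0.4473, -0.132, 0.0994]
tool_rot: [-3.141, 0.001, -0.329]
contact_force: [-0.3, 0.5, 0.0]
opening: 0.0102
grip_force: 20.0
```

```bash
python3 - <<'E'
from h import *
c=shot("wrist","place3")
plan(.4492,-.1339,.03,-.33,5)
E
```

```text
5 rows cm [0.045 0.023 1.391] w [-0.      0.0001  0.0002] deg/row 0.0
```

View pics/place3.png

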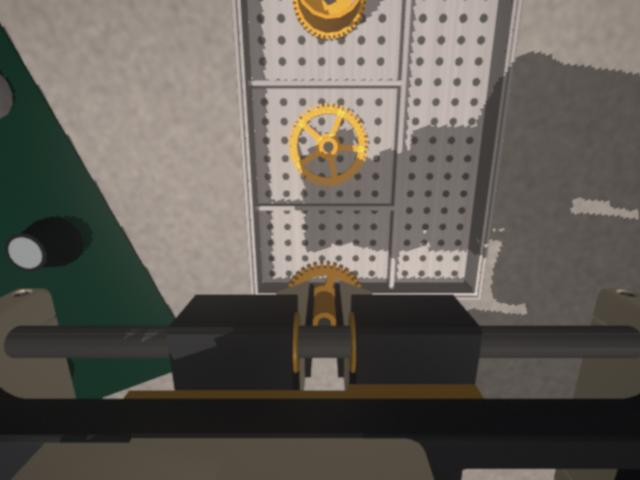

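The large wheel lies flat at (329,146) in the middle compartment. I'll check how the small wheel lines up with the narrow compartment's divider (row 208) and near rim (row 293).

```bash
python3 - <<'E'
from h import *
c=shot("wrist"); p=pose()[0][:2]; a=2.812; x=np.array([np.cos(a),np.sin(a)]); y=np.array([-x[1],x[0]])
for n,uv,z in(("div58.5",[325,208],.016),("div-22.5",[325,84],.016),("near123",[420,295],.024),("ydiv20",[392,250],.016),("yL-82.5",[251,240],.024),("yR82.5",[490,240],.024)):
    d=ray(c,[uv],z)[0,:2]-p; print(n,d@x,d@y)
E
```

```text
div58.5 -0.03244993137691182 0.0012477837477006364
div-22.5 -0.11239175037001167 0.0011024227439097659
near123 0.030390159896601668 0.07083904779048837
ydiv20 -0.0015790293365922758 0.05005783774557901
yL-82.5 -0.011304619846311672 -0.05035186712937861
yR82.5 -0.011459397033605115 0.11635386009260784
```

Call:
{"fn": "apply_moves", "kwargs": {
  "motion": "5 0.15 0.05 2 0 0 0;5 0 0 2 0 0 0;5 0 0 2 0 0 0;5 0 0 1.5 0 0 0;5 0 0 0.6 0 0 0;5 0 0 0.3 0 0 0;5 0 0 0.2 0 0 0;5 0 0 0 0 0 0"
}}

```text
time: 26.75
tool_pos: [0.4491, -0.1341, 0.014]
tool_rot: [3.141, -0.001, -0.33]
contact_force: [-0.5, 0.4, 0.1]
opening: 0.0103
grip_force: 20.0
```

Call:
{"fn": "apply_moves", "kwargs": {
  "motion": "5 0 0 0.1 0 0 0;5 0 0 0.1 0 0 0;5 0 0 0.1 0 0 0;5 0 0 0 0 0 0"
}}

```text
time: 27.25
tool_pos: [0.449, -0.1341, 0.011]
tool_rot: [3.141, -0.0, -0.33]
contact_force: [-1.0, -0.2, 3.9]
opening: 0.0102
grip_force: 20.0
```

Call:
{"fn": "apply_moves", "kwargs": {
  "motion": "33 0 0 0 0 0 0;33 0 0 0 0 0 0;33 0 0 0 0 0 0;33 0 0 -0.5 0 0 0;33 0 0 -2 0 0 0;33 0 0 -3 0 0 0;33 0 0 -3 0 0 0;33 0 0 -3 0 0 0;33 0 0 0 0 0 0;33 0 0 0 0 0 0"
}}

```text
time: 28.5
tool_pos: [0.4485, -0.1339, 0.1253]
tool_rot: [3.142, 0.001, -0.33]
contact_force: [-0.8, 0.3, 0.4]
opening: 0.0302
grip_force: 0.0
```

```bash
python3 - <<'E'
from h import *
plan(.495,.15,.13,.22,10)
E
```

```text
10 rows cm [ 0.231 -2.904 -0.047] w [-0.      0.0001 -0.055 ] deg/row 3.2
```

Call:
{"fn": "apply_moves", "kwargs": {
  "motion": "33 0.23 -2.9 0 0 0 -0.055;33 0.23 -2.9 0 0 0 -0.055;33 0.23 -2.9 0 0 0 -0.055;33 0.23 -2.9 0 0 0 -0.055;33 0.23 -2.9 0 0 0 -0.055;33 0.23 -2.9 0 0 0 -0.055;33 0.23 -2.9 0 0 0 -0.055;33 0.23 -2.9 0 0 0 -0.055;33 0.23 -2.9 0 0 0 -0.055;33 0.23 -2.9 0 0 0 -0.055;33 0 0 0 0 0 0;33 0 0 0 0 0 0;33 0 0 0 0 0 0"
}}

```text
time: 30.12
tool_pos: [0.4953, 0.1485, 0.1253]
tool_rot: [3.141, 0.001, 0.218]
contact_force: [0.0, 0.1, -0.4]
opening: 0.03
grip_force: 0.0
```

```bash
python3 - <<'E'
from h import *
c=shot("wrist","br")
print(pose()[0],[(round(d["score"],2),np.round(d["centre"],4),np.round(proj(c,np.array(d["centre"]))[0])) for d in robot.search_frame("bridge",c)])
E
```

```text
[0.49533326 0.14857383 0.12545611] [(0.95, array([0.524 , 0.1557, 0.0192]), array([322., 206.]))]
```

View pics/br.png

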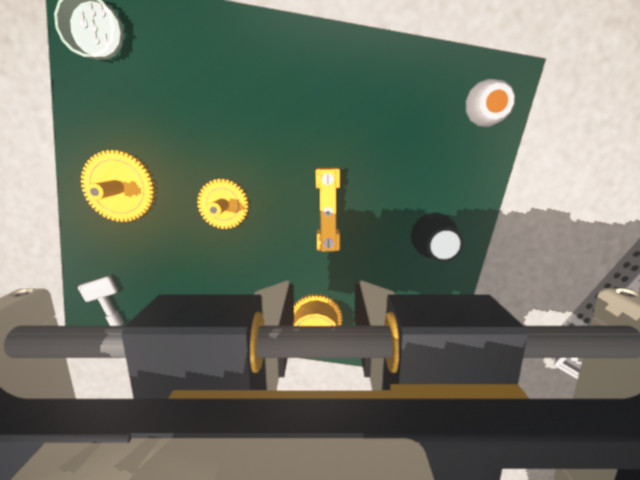

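The bridge's screw heads are at (328,178) and (328,243), so it lines up with the tool. The capped barrel is at (316,312).

```bash
python3 - <<'E'
from h import *
c=shot("wrist")
A=ray(c,[[328,178],[328,243]],.021); m=A.mean(0); print(A,m,np.arctan2(*(A[0]-A[1])[1::-1]))
plan(m[0],m[1],.05,.215,5)
E
```

```text
[[0.5459463  0.15573752 0.021     ]
 [0.49670522 0.14462777 0.021     ]] [0.52132576 0.15018264 0.021     ] 0.22190408076233298
5 rows cm [0.512 0.084 1.513] w [0.     0.     0.0007] deg/row 0.0
```

Call:
{"fn": "apply_moves", "kwargs": {
  "motion": "33 0.5 0.08 1.5 0 0 0;33 0.5 0.08 1.5 0 0 0;33 0.5 0.08 1.5 0 0 0;33 0.5 0.08 1.5 0 0 0;33 0.5 0.08 1.5 0 0 0;33 0 0 1.5 0 0 0;33 0 0 1.4 0 0 0;33 0 0 1.0 0 0 0;33 0 0 0 0 0 0;5 0 0 0 0 0 0;5 0 0 0 0 0 0;5 0 0 0 0 0 0;5 0 0 0 0 0 0",
  "force": 20
}}

```text
time: 31.9
tool_pos: [0.5209, 0.151, 0.0122]
tool_rot: [3.141, -0.001, 0.22]
contact_force: [-0.1, -0.3, 4.5]
opening: 0.0117
grip_force: 20.0
```

Call:
{"fn": "apply_moves", "kwargs": {
  "motion": "5 0 0 -0.8 0 0 0;5 0 0 -2.5 0 0 0;5 0 0 -3 0 0 0;5 0 0 -2.7 0 0 0;5 0 0 0 0 0 0"
}}

```text
time: 32.52
tool_pos: [0.5218, 0.1512, 0.1038]
tool_rot: [3.141, -0.005, 0.22]
contact_force: [0.6, -0.7, -1.1]
opening: 0.0118
grip_force: 20.0
```

```bash
python3 - <<'E'
from h import *
print(pose()[0],robot.observe()["opening"])
plan(.508,-.2398,.10,-.33,11)
E
```

```text
[0.52184076 0.15122227 0.10377086] 0.011805518189360823
11 rows cm [-0.019  3.602  0.034] w [-0.0001 -0.0004  0.05  ] deg/row 2.9
```

Call:
{"fn": "apply_moves", "kwargs": {
  "motion": "5 0 3.6 0 0 0 0.05;5 0 3.6 0 0 0 0.05;5 0 3.6 0 0 0 0.05;5 0 3.6 0 0 0 0.05;5 0 3.6 0 0 0 0.05;5 0 3.6 0 0 0 0.05;5 0 3.6 0 0 0 0.05;5 0 3.6 0 0 0 0.05;5 0 3.6 0 0 0 0.05;5 0 3.6 0 0 0 0.05;5 0 3.6 0 0 0 0.05;5 0 0 0 0 0 0;5 0 0 0 0 0 0;5 0 0 0 0 0 0"
}}

```text
time: 34.28
tool_pos: [0.5087, -0.2387, 0.1013]
tool_rot: [-3.141, 0.001, -0.329]
contact_force: [0.1, 0.3, -0.1]
opening: 0.0118
grip_force: 20.0
```

```bash
python3 - <<'E'
from h import *
c=shot("wrist","place4"); print(pose()[0])
E
```

```text
[ 0.50884782 -0.23877981  0.10145618]
```

View pics/place4.png

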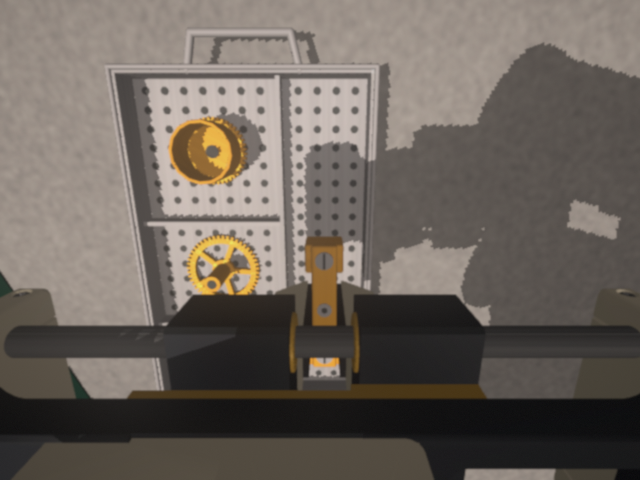

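```bash
python3 - <<'E'
from h import *
c=shot("wrist"); p=pose()[0][:2]; a=2.812; x=np.array([np.cos(a),np.sin(a)]); y=np.array([-x[1],x[0]])
im=c["img"].astype(int)
print("row190",im[190,272:292].mean(1).astype(int).tolist(), im[120,350:385].mean(1).astype(int).tolist())
for n,uv,z in(("ydiv20",[282.5,190],.016),("yR82.5",[379,70],.024),("yR82.5",[376,120],.024),("yL-82.5",[107,68],.024),("x-123",[240,66],.024),("div-22.5",[215,221],.016)):
    d=ray(c,[uv],z)[0,:2]-p; print(n,np.round(d@x,4),np.round(d@y,4))
E
```

```text
row190 [186, 187, 189, 190, 189, 188, 186, 185, 185, 181, 164, 128, 99, 101, 108, 111, 111, 110, 110, 115] [186, 187, 187, 187, 188, 187, 186, 185, 183, 182, 182, 184, 184, 184, 181, 166, 135, 107, 109, 139, 168, 176, 163, 159, 173, 174, 156, 123, 100, 94, 94, 94, 94, 93, 93]
ydiv20 -0.0448 -0.0285
yR82.5 -0.1195 0.0342
yR82.5 -0.0905 0.0336
yL-82.5 -0.1204 -0.1328
x-123 -0.1216 -0.0511
div-22.5 -0.0226 -0.0775
```

Call:
{"fn": "apply_moves", "kwargs": {
  "motion": "5 0 0.15 2 0 0 0;5 0 0 2 0 0 0;5 0 0 1.5 0 0 0;5 0 0 1.3 0 0 0;5 0 0 0.8 0 0 0;5 0 0 0.5 0 0 0;5 0 0 0.3 0 0 0;5 0 0 0.2 0 0 0;5 0 0 0 0 0 0"
}}

```text
time: 35.5
tool_pos: [0.5083, -0.2414, 0.0159]
tool_rot: [3.141, -0.0, -0.33]
contact_force: [0.3, 0.5, -0.4]
opening: 0.0119
grip_force: 20.0
```

Call:
{"fn": "apply_moves", "kwargs": {
  "motion": "5 0 0 0.1 0 0 0;5 0 0 0.1 0 0 0;5 0 0 0.08 0 0 0;5 0 0 0 0 0 0"
}}

```text
time: 36.0
tool_pos: [0.5082, -0.2413, 0.0132]
tool_rot: [3.141, -0.0, -0.33]
contact_force: [-1.4, 1.1, 3.8]
opening: 0.0118
grip_force: 20.0
```

Call:
{"fn": "apply_moves", "kwargs": {
  "motion": "17 0 0 0 0 0 0;17 0 0 0 0 0 0;17 0 0 0 0 0 0;17 0 0 -0.5 0 0 0;17 0 0 -1 0 0 0;17 0 0 -2 0 0 0;17 0 0 -3 0 0 0;17 0 0 -3 0 0 0;17 0 0 -3 0 0 0;17 0 0 -3 0 0 0;17 -4 0 0 0 0 0;17 -4 0 0 0 0 0;17 0 0 0 0 0 0;17 0 0 0 0 0 0"
}}

```text
time: 37.75
tool_pos: [0.4334, -0.2159, 0.1689]
tool_rot: [3.141, -0.002, -0.331]
contact_force: [0.2, -1.4, 0.6]
opening: 0.016
grip_force: 0.0
```

```bash
python3 - <<'E'
from h import *
c=shot("wrist","final"); t=shot("top")
for n in["barrel","hour_wheel","minute_wheel","bridge"]: print(n,[(round(d["score"],2),np.round(d["centre"],3)) for d in robot.search_frame(n,c)])
E
```

```text
barrel [(0.86, array([ 0.604, -0.188,  0.016]))]
hour_wheel [(0.82, array([ 0.513, -0.156,  0.008]))]
minute_wheel [(0.66, array([ 0.451, -0.134,  0.005]))]
bridge [(0.57, array([ 0.512, -0.238,  0.02 ]))]
```

View pics/final.png

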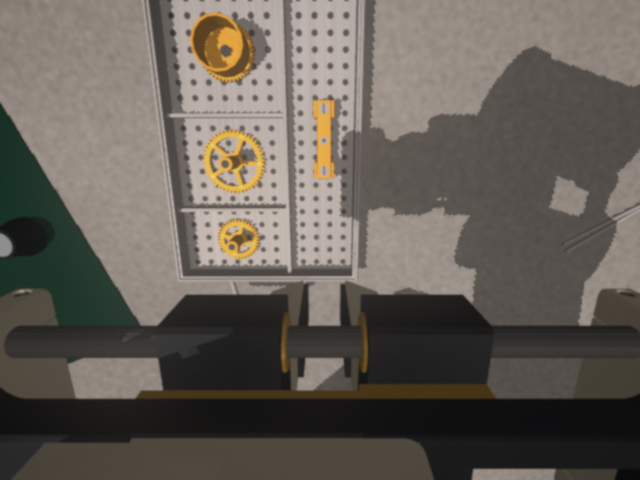

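The barrel (222,45), large wheel (234,161), small wheel (239,239) and bridge (324,140) each lie flat in the right place, and the gripper is clear.

```bash
python3 -c "
from cell import robot
print(robot.hand_in())"
```

```text
the job is handed in; nothing more can be done
None
```

I put all four parts in their compartments in the order asked, upright and flat on the basket floor, didn't touch the look-alikes, and handed the job in at about 38 s of the 102 s allowed; the hand-in gave no verdict.

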